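# Load and clamp a row of water meters on the test bench

## Robot

A 7-joint arm with a two-finger parallel gripper is mounted at the origin on the work surface. World frame = base frame: x ahead of the robot, y to its left, z up, the work surface at z = 0. Lengths are in mm, angles in rad, forces in N, time in s.
With the tool pointing down it reaches from about 400 to 875 mm from the base axis. Payload 19.3 kg.
Tool frame: the origin (TCP) lies at the very end of the fingers, on their centre line; the grasp point (between the pads) lies 19 mm behind it (grip_point_offset is the z of the grasp point in the tool frame, in mm); z points along the fingers, y is the line along which they close (so a half turn about z gives the same grasp; the last joint's range is limited). The gripper opens to 85 mm and grips with 20 to 120 N. Pads are 22 mm wide; open, the fingers measure 114 mm over their backs; the gripper's body (76 mm by 85 mm) begins 54 mm behind the grasp point. The pads swing forward as they close: fully open they stand 13 mm farther back than shut.
Start: joints at [1.16, 0.521, -0.036, 1.599, 0.021, 1.021, -0.113], TCP at [208.873, -589.056, 231.291] pointing down, gripper open.
Joint ranges: [-2.91, 2.91], [-0.3, 2.13], [-1.5, 1.42], [0.17, 2.43], [-1.26, 4.41], [0.16, 1.93], [-2.52, 2.52]. Speed limits (rad/s): [1.89, 1.89, 2.39, 2.39, 3.01, 3.01, 3.01].

## Interface

Orientations are given as a 3x3 rotation matrix whose columns are the frame's x, y, z axes.
In Python, from workcell import movep, movel, goto_joints, open_gripper, clamp, wait, inverse_kinematics, read_state, camera, PlanningError, finish_job, grip_point_offset gives the robot as it stands. Calls block until the motion is done:
- movep(position, orientation): joint-space move of the TCP to a pose.
- movel(position, frame=None, max_speed=150, guard=None): straight line of the TCP; frame=None keeps the orientation; max_speed is the mean speed in mm/s. With guard (N) it stops when the force on the tool has changed by that much, and returns True; else False.
- goto_joints(angles): joint-space move.
- open_gripper() and clamp(): open the fingers fully, or close them until they stop; the grip force is fixed at half the most.
- wait(seconds).
- inverse_kinematics(position, orientation): joint angles nearest the present ones, or None.
- read_state(): the state.
- camera(name): name is "scene" or "side" or "wrist"; returns a dict with "image" (384x512x3 uint8, blue, green, red), "range_z" (384x512 float32, mm along the optical axis (not along the pixel's ray), 0 where there is no reading), "fx", "fy", "cx", "cy" (pixels), "cam_to_world" (4x4, takes a point from camera to world coordinates). Camera axes: x right, y up, looking along -z (the intrinsics and any distortion apply to the point x, -y, -z); pixel columns grow to the right and rows downward; lengths in mm; the calibration is good to about 2 mm. A picture is of the moment at which its call begins.
A pose or a line that the arm cannot do raises PlanningError and nothing moves.
- finish_job(): hands the job in; it is judged then, once.
The state is a dict: "time": time; "qpos": joint angles; "qvel": joint speeds; "joint_efforts": joint torques, N m; "eef_pos": TCP position; "tool_rot": TCP orientation; "ft_force": force on the tool from outside, world axes, zero at the start; "torque": the same for the moment, N m; "finger_gap": finger opening in mm; "gripper_force": force on a finger pad.
Only numpy, scipy, OpenCV 4.12 (cv2) and the standard library are available. Lean on these libraries where they do the work, as an engineer would, in place of code of your own. Each camera call takes 0.05 s, during which the arm holds its last target. There are 200 camera calls.

## Task

Load the water meters that stand loose on the table into the test bench: first throw the isolator lever off (over towards the robot), free the tailstock's clamp knob (anticlockwise) and draw the tailstock back, then stand every meter upright in the channel in one straight row, pipes in line along it, in any order. Feel the tailstock up until the whole row is closed end to end against the fixed head with no gaps left, lock the clamp fully, and only then throw the isolator on again (over away from the robot). Never have the isolator on while the clamp is free, and leave the other things on the table where they are.

Things in the scene. Friction and masses are not known exactly. Their poses are not given: they have to be found in the camera images.
- meter_a: water meter on its foot: blue casting, flat foot 64 (along pipe) x 56 x 12 mm, straight pipe 120 mm end to end with brass unions (axis 26 mm up, 31 mm thick), on top an upright brass ring 54 mm across from 46 to 72 mm up, good to grip. 0.35-0.65 kg. Origin: centre of underside; x along the pipe (ends alike), z up. None if absent. The meters differ only in pipe length
- meter_b: water meter on its foot: blue casting, flat foot 64 (along pipe) x 56 x 12 mm, straight pipe 120 mm end to end with brass unions (axis 26 mm up, 31 mm thick), on top an upright brass ring 54 mm across from 46 to 72 mm up, good to grip. 0.35-0.65 kg. Origin: centre of underside; x along the pipe (ends alike), z up. None if absent. The meters differ only in pipe length
- meter_c: water meter on its foot: blue casting, flat foot 64 (along pipe) x 56 x 12 mm, straight pipe 90 mm end to end with brass unions (axis 26 mm up, 31 mm thick), on top an upright brass ring 54 mm across from 46 to 72 mm up, good to grip. 0.35-0.65 kg. Origin: centre of underside; x along the pipe (ends alike), z up. None if absent. The meters differ only in pipe length
- meter_d: water meter on its foot: blue casting, flat foot 64 (along pipe) x 56 x 12 mm, straight pipe 90 mm end to end with brass unions (axis 26 mm up, 31 mm thick), on top an upright brass ring 54 mm across from 46 to 72 mm up, good to grip. 0.35-0.65 kg. Origin: centre of underside; x along the pipe (ends alike), z up. None if absent. The meters differ only in pipe length
- bench: fixed test bench, grey plate 110 x 550 x 20 mm with a channel for the meters. Origin on the table under the channel's centre line; y along the channel (-0.33 to 0.16 m) to the fixed head, x across, z up. Channel floor 20 mm above the table; side rails 12 mm above it, 64 mm apart inside, 80 outside. The head block rises 65 mm above the floor, a round gauge on it to 150 mm above the table
- head_face (a point): point on the channel floor, mid width, at the head's inner face (y = 0.16 of the bench)
- tailstock (a joint): slide of the aluminium tailstock (block 100 mm long, 72 mm wide, top 105 mm above the table), m: 0 drawn fully back (380 mm free between it and the head), growing towards the head to 0.31. About 3 N slides it when the clamp is free; held fast when locked
- tail_face (a point): point on the channel floor, mid width, at the tailstock's face towards the meters
- tail_post (a point): grip point on the upright round steel post on the tailstock's rear half: 22 mm across, rises 45 mm from the block's top (105 mm above the table); this point is 27 mm above the block's top. Take it from above to slide the tailstock. The clamp knob stands 50 mm from it towards the head
- clamp (a joint): clamp knob on the tailstock, rad: 0 free, grows clockwise seen from above to its stop at 1.4, fully locked; begins to bite at about 0.8. Turning takes up to 0.3 N m. Stays where it is left
- clamp_grip (a point): on the knob's vertical axis, in its black bar grip (42 mm long, 14 mm thick; the bar reaches from 25 mm below this point to 7 mm above it). This point's x axis runs along the bar and turns with it
- isolator: fixed isolator housing, grey, 100 x 66 mm, 40 mm high. Origin at its underside; its x axis is the lever's plane, -x the off side, towards the robot
- lever (a joint): over-centre isolator lever, rad: 0 off (leaning to the housing's -x, towards the robot), 1.2 on (leaning to +x, away from the robot); upright at 0.6. Once pushed past upright it falls by itself to that side's stop and stays. About 1 N at the ball moves it. Pivot 48 mm above the table, on the housing's middle
- lever_tip (a point): centre of the white ball (30 mm across) at the lever's end, 100 mm from the pivot; 131 mm above the table at either stop, 148 mm when upright
- pliers: bystander, not part of the job: pliers with two green handles, 150 mm long, lying flat
- spanner: bystander, not part of the job: dark steel open-ended spanner, 200 mm, lying flat
- ring_nut: bystander, not part of the job: plain brass ring, 64 mm across, 18 mm high
- brush: bystander, not part of the job: flat brush with a wooden handle, 200 mm
- jar: bystander, not part of the job: glass jar with a white cap, 85 mm tall, 68 mm across
- carton: bystander, not part of the job: cardboard box 70 x 110 x 60 mm
- screwdriver: bystander, not part of the job: screwdriver with a black handle, 150 mm
Not all that is in view belongs to the job. Leave any pink look-alike of the meter_b alone. Leave any turquoise look-alike of the meter_c alone.

How it is judged (in metres and radians):
On the way, in this order (a step that is already met when the one before it is completed fails the run):
1. the isolator is thrown off (value of joint lever below 0.15 rad), for 0.2 s.
2. the clamp is freed, with the isolator off (value of joint clamp below 0.4 rad and value of joint lever below 0.15 rad), for 0.2 s.
3. every meter stands in the channel between head and tailstock, isolator off (x of meter_a in the frame of bench between -0.008 and 0.008 m and z of meter_a in the frame of bench between 0.014 and 0.027 m and angle between each of meter_a, meter_b, meter_c, meter_d's own z axis and vertical below 0.12 rad and angle between the x axis of each of meter_a, meter_b, meter_c, meter_d and the y axis of bench, either way round below 0.2 rad and y of meter_a in the frame of bench between -0.2 and 0.15 m and x of meter_b in the frame of bench between -0.008 and 0.008 m and z of meter_b in the frame of bench between 0.014 and 0.027 m and y of meter_b in the frame of bench between -0.2 and 0.15 m and x of meter_c in the frame of bench between -0.008 and 0.008 m and z of meter_c in the frame of bench between 0.014 and 0.027 m and y of meter_c in the frame of bench between -0.2 and 0.15 m and x of meter_d in the frame of bench between -0.008 and 0.008 m and z of meter_d in the frame of bench between 0.014 and 0.027 m and y of meter_d in the frame of bench between -0.2 and 0.15 m and value of joint lever below 0.15 rad), for 0.2 s.
4. the row is closed up end to end and the clamp locked, isolator still off (all of step 3 and (horizontal distance between any of meter_a, meter_b and head_face below 0.066 m or horizontal distance between any of meter_c, meter_d and head_face below 0.051 m) and (horizontal distance between any of meter_a, meter_b and tail_face below 0.066 m or horizontal distance between any of meter_c, meter_d and tail_face below 0.051 m) and (horizontal distance between meter_a and meter_b below 0.126 m or horizontal distance between meter_a and meter_c below 0.111 m or horizontal distance between meter_a and meter_d below 0.111 m) and (horizontal distance between meter_b and meter_a below 0.126 m or horizontal distance between meter_b and meter_c below 0.111 m or horizontal distance between meter_b and meter_d below 0.111 m) and (horizontal distance between meter_c and meter_a below 0.111 m or horizontal distance between meter_c and meter_b below 0.111 m or horizontal distance between meter_c and meter_d below 0.096 m) and (horizontal distance between meter_d and meter_a below 0.111 m or horizontal distance between meter_d and meter_b below 0.111 m or horizontal distance between meter_d and meter_c below 0.096 m) and value of joint clamp above 1.1 rad), for 0.2 s.
5. the isolator is thrown on (value of joint lever above 1.05 rad), for 0.2 s.
At the end, for the whole second after the job is handed in: Every meter present stands upright in the channel (within 8 mm of its centre line, tilt under 0.12 rad, pipe within 0.2 rad of the channel), the row touches head, tailstock and itself with no gap over 6 mm, the clamp is past 1.1 rad, the isolator lever past 1.05 rad, all at rest (x of meter_a in the frame of bench between -0.008 and 0.008 m and z of meter_a in the frame of bench between 0.014 and 0.027 m and angle between each of meter_a, meter_b, meter_c, meter_d's own z axis and vertical below 0.12 rad and angle between the x axis of each of meter_a, meter_b, meter_c, meter_d and the y axis of bench, either way round below 0.2 rad and y of meter_a in the frame of bench between -0.2 and 0.15 m and x of meter_b in the frame of bench between -0.008 and 0.008 m and z of meter_b in the frame of bench between 0.014 and 0.027 m and y of meter_b in the frame of bench between -0.2 and 0.15 m and x of meter_c in the frame of bench between -0.008 and 0.008 m and z of meter_c in the frame of bench between 0.014 and 0.027 m and y of meter_c in the frame of bench between -0.2 and 0.15 m and x of meter_d in the frame of bench between -0.008 and 0.008 m and z of meter_d in the frame of bench between 0.014 and 0.027 m and y of meter_d in the frame of bench between -0.2 and 0.15 m and (horizontal distance between any of meter_a, meter_b and head_face below 0.066 m or horizontal distance between any of meter_c, meter_d and head_face below 0.051 m) and (horizontal distance between any of meter_a, meter_b and tail_face below 0.066 m or horizontal distance between any of meter_c, meter_d and tail_face below 0.051 m) and (horizontal distance between meter_a and meter_b below 0.126 m or horizontal distance between meter_a and meter_c below 0.111 m or horizontal distance between meter_a and meter_d below 0.111 m) and (horizontal distance between meter_b and meter_a below 0.126 m or horizontal distance between meter_b and meter_c below 0.111 m or horizontal distance between meter_b and meter_d below 0.111 m) and (horizontal distance between meter_c and meter_a below 0.111 m or horizontal distance between meter_c and meter_b below 0.111 m or horizontal distance between meter_c and meter_d below 0.096 m) and (horizontal distance between meter_d and meter_a below 0.111 m or horizontal distance between meter_d and meter_b below 0.111 m or horizontal distance between meter_d and meter_c below 0.096 m) and value of joint clamp above 1.1 rad and value of joint lever above 1.05 rad and linear speed of each of meter_a, meter_b, meter_c, meter_d below 0.02 m/s).
It fails at once if the isolator is on while the clamp is free (value of joint lever above 0.9 rad and value of joint clamp below 0.4 rad).
It fails at once if a bystander is knocked more than 8 cm from its place, or the jar tipped over (distance of any of pliers, spanner, ring_nut, brush, jar, carton, screwdriver from where it was at the start of the episode above 0.08 m or angle between jar's own z axis and vertical above 0.6 rad).
Of meter_a, meter_b, meter_c, meter_d only 2 to 3 are there at a start; the rules pass over those that are not, and their reading is None.
At some moment in a run one of meter_a, meter_b, meter_c, meter_d may be knocked a few centimetres aside while the robot is not near it.
It also fails if it takes over 208 s, if anything falls off the work surface, if the arm or the gripper's body presses on something with over 40 N, if the wrist force passes 120 N, or if a joint passes its speed limit or range.

## Working session

There is one attempt and no reset: what is moved stays moved. The work goes in short steps, each a Python script; the robot and the scene stay as the last script left them, time stands still between calls to the robot, and variables do not carry over. Pictures are saved under pics/ and viewed, at most 14 in all, crops included, and the job is handed in when it is done.

```bash
ls; mkdir -p pics; python3 - <<'E'
from workcell import *
import cv2,numpy as np
s=read_state();print(s['time'],s['eef_pos'],s['finger_gap'],grip_point_offset)
for n in ("scene","side"):
    c=camera(n);cv2.imwrite(f"pics/{n}0.png",c["image"]);np.savez(f"pics/{n}0.npz",**c)
    print(n,c["fx"],c["fy"],c["cx"],c["cy"],np.round(c["cam_to_world"],3).tolist(),[k for k in c],(c["range_z"]>0).mean())
E
```

```text
pics
0.0 [ 208.7694759  -588.76498679  230.73406304] 85.13466738823426 -18.700000000000003
scene 434.6842027175929 434.6842027175929 250.35176349074248 194.78295548164908 [[0.756, -0.401, 0.518, 1284.453], [0.655, 0.437, -0.617, -817.361], [0.021, 0.805, 0.593, 924.55], [0.0, 0.0, 0.0, 1.0]] ['image', 'range_z', 'fx', 'fy', 'cx', 'cy', 'cam_to_world'] 0.9959920247395834
side 384.40839086574476 384.40839086574476 259.0681168993843 191.7693817348149 [[-0.803, 0.284, -0.523, -24.074], [-0.595, -0.394, 0.7, 812.456], [-0.008, 0.874, 0.486, 662.944], [0.0, 0.0, 0.0, 1.0]] ['image', 'range_z', 'fx', 'fy', 'cx', 'cy', 'cam_to_world'] 0.9959767659505209
```

View pics/scene0.png

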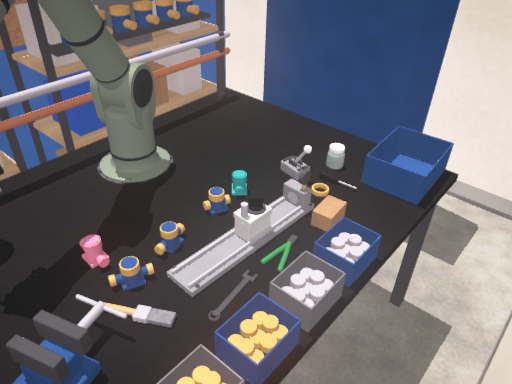

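View pics/side0.png

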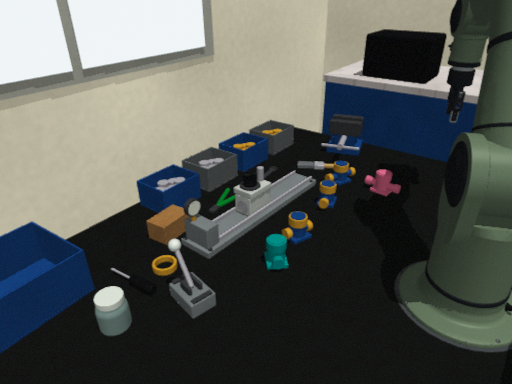

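Three blue meters stand loose at scene (217,200), (170,236) and (130,272). The pink (95,250) and turquoise (240,183) look-alikes aren't part of the job. The tailstock is at (255,215), close to the head at (297,192), and the lever ball is at (307,149). Next I'll measure each of these.

```bash
cat > h.py <<'E'
from workcell import *
import cv2,numpy as np
def cloud(c):
    v,u=np.mgrid[:384,:512]; r=c["range_z"].astype(float)
    P=np.stack([(u-c["cx"])/c["fx"]*r,-(v-c["cy"])/c["fy"]*r,-r],-1)
    T=c["cam_to_world"]; W=P@T[:3,:3].T+T[:3,3]; W[r<=0]=np.nan
    return W
def ray(c,u,v,z):
    T=c["cam_to_world"]; d=T[:3,:3]@np.array([(u-c["cx"])/c["fx"],-(v-c["cy"])/c["fy"],-1.]); o=T[:3,3]
    return o+d*(z-o[2])/d[2]
def ray2(c1,p1,c2,p2):
    A=np.zeros((3,3));b=np.zeros(3)
    for c,(u,v) in ((c1,p1),(c2,p2)):
        T=c["cam_to_world"]; d=T[:3,:3]@np.array([(u-c["cx"])/c["fx"],-(v-c["cy"])/c["fy"],-1.]); d/=np.linalg.norm(d)
        M=np.eye(3)-np.outer(d,d);A+=M;b+=M@T[:3,3]
    return np.linalg.solve(A,b)
def masks(c):
    h=cv2.cvtColor(c["image"],cv2.COLOR_BGR2HSV); H,S,V=[h[...,i].astype(int) for i in range(3)]
    return dict(brass=(H>8)&(H<30)&(S>120)&(V>80),blue=(H>100)&(H<130)&(S>120)&(V>40),grey=(S<60)&(V>80))
E
cat > t.py <<'E'
from h import *
for n in("scene","side"):
    c=dict(np.load(f"pics/{n}0.npz"));W=cloud(c);m=masks(c)
    z=W[...,2];tab=(W[...,0]>250)&(W[...,0]<900)&(abs(W[...,1])<650)
    print(n)
    for k,lo,hi in(("blue",5,60),("brass",60,85),("brass",10,45),("grey",115,170),("grey",95,112),("grey",15,40)):
        mm=(m[k]&tab&(z>lo)&(z<hi)).astype(np.uint8)
        N,L,st,ce=cv2.connectedComponentsWithStats(mm)
        for i in range(1,N):
            if st[i,4]>12:
                P=W[L==i];print(k,lo,hi,st[i,4],np.round(ce[i]),"mean",np.round(P.mean(0)),"min",np.round(P.min(0)),"max",np.round(P.max(0)))
E
python3 t.py
```

```text
scene
blue 5 60 20 [380. 156.] mean [726. 630.  49.] min [724. 605.  31.] max [729. 649.  60.]
blue 5 60 605 [384. 184.] mean [818. 490.  33.] min [729. 478.   5.] max [900. 500.  60.]
blue 5 60 155 [217. 207.] mean [459.  -5.  21.] min [434. -32.   5.] max [478.  28.  43.]
blue 5 60 177 [172. 244.] mean [ 483. -227.   23.] min [ 440. -257.    6.] max [ 500. -183.   43.]
blue 5 60 341 [132. 279.] mean [ 513. -396.   24.] min [ 478. -430.    5.] max [ 538. -351.   43.]
blue 5 60 502 [ 87. 368.] mean [ 662. -627.   30.] min [ 614. -650.    7.] max [ 684. -600.   60.]
brass 60 85 56 [216. 196.] mean [457.  -6.  67.] min [431. -21.  60.] max [471.  21.  75.]
brass 60 85 60 [169. 233.] mean [ 481. -232.   67.] min [ 454. -246.   60.] max [ 493. -208.   76.]
brass 60 85 83 [131. 268.] mean [ 516. -394.   68.] min [ 488. -414.   60.] max [ 528. -362.   78.]
brass 60 85 22 [248. 332.] mean [ 881. -334.   62.] min [ 865. -340.   60.] max [ 890. -318.   65.]
brass 10 45 49 [320. 185.] mean [639. 347.  17.] min [618. 322.  10.] max [668. 363.  23.]
brass 10 45 55 [320. 192.] mean [663. 308.  16
[... 4859 characters left out ...]
-5. 103.] min [583. -67.  95.] max [659.  36. 112.]
grey 95 112 17 [194. 213.] mean [644. 212. 109.] min [642. 199. 104.] max [645. 223. 112.]
grey 95 112 44 [181. 260.] mean [535. 366. 103.] min [527. 361.  95.] max [543. 371. 112.]
grey 15 40 122 [311. 163.] mean [ 640. -425.   19.] min [ 593. -461.   15.] max [ 692. -387.   25.]
grey 15 40 2243 [256. 210.] mean [605. -23.  24.] min [ 554. -315.   15.] max [684. 238.  40.]
grey 15 40 20 [117. 271.] mean [719. 422.  16.] min [695. 420.  15.] max [740. 426.  19.]
grey 15 40 296 [197. 301.] mean [469. 389.  31.] min [448. 350.  15.] max [556. 414.  40.]
grey 15 40 232 [114. 325.] mean [565. 538.  28.] min [553. 511.  15.] max [593. 556.  40.]
```

```bash
cat >> h.py <<'E'
def R(a): # tool down, tool x axis at heading a
    return np.array([[np.cos(a),np.sin(a),0],[np.sin(a),-np.cos(a),0],[0,0,-1.]])
E
python3 - <<'E'
from h import *
s=read_state();print(np.round(s["tool_rot"],2).tolist())
ims=[]
for i,p in enumerate([(520,-300,400),(580,-60,400),(540,220,400)]):
    try: movep(p,R(np.pi/2))
    except PlanningError as e:
        print(e); movep(p,R(-np.pi/2))
    s=read_state();print(s["qpos"].round(2),s["time"])
    c=camera("wrist");np.savez(f"pics/w{i}.npz",**c);ims.append(c["image"]);print(np.round(c["cam_to_world"],2).tolist(),c["fx"])
cv2.imwrite("pics/w.png",cv2.resize(np.hstack(ims),(798,200),interpolation=cv2.INTER_AREA))
E
```

```text
[[0.94, 0.33, -0.0], [0.33, -0.94, 0.0], [-0.0, -0.0, -1.0]]
[ 0.71  0.38 -0.41  1.41  0.15  1.38  0.29] 1.775
[[1.0, 0.0, 0.0, 519.34], [-0.0, 0.95, 0.32, -216.82], [-0.0, -0.32, 0.95, 543.54], [0.0, 0.0, 0.0, 1.0]] 287.95276125630403
[ 0.36  0.36 -0.5   1.45  0.17  1.38 -0.15] 2.8
[[1.0, 0.0, 0.0, 579.92], [-0.0, 0.95, 0.33, 22.72], [0.0, -0.33, 0.95, 543.95], [0.0, 0.0, 0.0, 1.0]] 287.95276125630403
[-0.06  0.38 -0.61  1.45  0.22  1.39 -0.68] 3.9417
[[1.0, 0.0, 0.0, 540.77], [-0.0, 0.95, 0.33, 302.84], [0.0, -0.33, 0.95, 543.99], [0.0, 0.0, 0.0, 1.0]] 287.95276125630403
```

View pics/w.png

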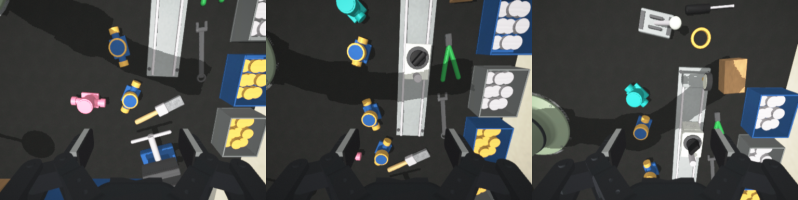

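Wrist views, image up = +y. w0 shows two blue meters at full-resolution (240,95) and (262,193), with the pink one left of them. w1 shows the tailstock, its knob bar and the third blue meter. w2 shows the lever leaning +x (ON), plus the ring nut and the screwdriver. I'll get metric poses from these.

```bash
cat > t2.py <<'E'
from h import *
for n in range(3):
    c=dict(np.load(f"pics/w{n}.npz"));W=cloud(c);m=masks(c);z=W[...,2];print("view",n)
    tab=(W[...,0]<780)&(W[...,0]>300)&(z<100)&(W[...,1]>-500)
    for k in ("blue","brass"):
        mm=(m[k]&tab&(z>(8 if k=="blue" else 55))).astype(np.uint8)
        N,L,st,ce=cv2.connectedComponentsWithStats(mm)
        for i in range(1,N):
            if st[i,4]<40: continue
            P=W[L==i]
            if k=="brass":
                p=P[P[:,2]>66,:2]
                if len(p)<10: continue
                (cx,cy),r=cv2.minEnclosingCircle(p.astype(np.float32)); print(" ring",np.round(ce[i]),round(cx),round(cy),"r",round(r,1),"z",np.percentile(P[:,2],98).round(1))
    # whole meter: blue|brass low unions PCA
    mm=cv2.morphologyEx(((m["blue"]|m["brass"])&tab&(z>15)).astype(np.uint8),cv2.MORPH_CLOSE,np.ones((5,5)))
    N,L,st,ce=cv2.connectedComponentsWithStats(mm)
    for i in range(1,N):
        if st[i,4]<150: continue
        P=W[(L==i)&tab&(z>15)]; q=P[:,:2].astype(np.float32);b=cv2.minAreaRect(q)
        br=W[(L==i)&m["brass"]&(z>15)&(z<45)][:,:2]
        if len(br)<10: continue
        e=np.linalg.svd(br-br.mean(0),full_matrices=False)[2][0]; 
        if e[1]<0:e=-e
        t=(br)@e; t2=q@e; print(" body",np.round(ce[i]),np.round(b[0]),np.round(b[1]),"axis deg",np.degrees(np.arctan2(e[1],e[0])).round(1),"union ext",np.ptp(t).round(1),"mid",np.round(br.mean(0)))
    # rails
    g=(z>28)&(z<38)&(W[...,0]>540)&(W[...,0]<700)&(W[...,1]>-330)&(W[...,1]<160)
    for lo in range(-320,180,60):
        s=g&(W[...,1]>lo)&(W[...,1]<lo+20)
        if s.sum()>20:
            x=W[s][:,0];print(" rail y",lo+10,"x",np.percentile(x,[1,99]).round(1),s.sum(),"floor z",end=" ")
            f=(abs(W[...,1]-lo-10)<10)&(abs(W[...,0]-x.mean())<20);print(np.median(z[f]).round(1))
    for lo,hi in((100,110),(120,165)):
        mm=((z>lo)&(z<hi)&(W[...,1]<450)&(W[...,1]>-300)&(W[...,0]>430)&(W[...,0]<700)).astype(np.uint8)
        N,L,st,ce=cv2.connectedComponentsWithStats(mm)
        for i in range(1,N):
            if st[i,4]>25:
                P=W[L==i];b=cv2.minAreaRect(P[:,:2].astype(np.float32));print(" high",lo,st[i],np.round(P.mean(0)),np.round(b[0]),np.round(b[1]),round(b[2],1),"zmax",P[:,2].max().round())
E
python3 t2.py
python3 - <<'E'
import cv2,numpy as np
a=np.load("pics/w1.npz")["image"];b=np.load("pics/w2.npz")["image"]
f=lambda i,x,y:cv2.resize(i[y:y+100,x:x+133],(399,300),interpolation=cv2.INTER_CUBIC)
cv2.imwrite("pics/kn.png",np.hstack([f(a,225,70),f(b,190,0)]))
E
```

```text
view 0
 ring [227.  91.] 464 -218 r 26.8 z 75.0
 ring [251. 185.] 498 -385 r 26.7 z 75.0
 body [227.  89.] [ 464. -217.] [ 53. 120.] axis deg 105.2 union ext 120.0 mid [ 463. -210.]
 body [251. 187.] [ 498. -385.] [120.  52.] axis deg 66.5 union ext 120.4 mid [ 501. -378.]
 rail y -310 x [571.8 651.1] 35 floor z 21.0
 rail y -250 x [573.3 653.1] 120 floor z 21.4
 rail y -190 x [576.1 655.8] 137 floor z 21.6
 rail y -130 x [578.6 658.2] 153 floor z 21.6
view 1
 ring [178.  99.] 441 10 r 26.8 z 74.7
 ring [201. 222.] 464 -216 r 27.2 z 74.5
 ring [223. 297.] 497 -384 r 27.7 z 74.1
 body [177.  98.] [441.   9.] [90. 53.] axis deg 70.2 union ext 90.0 mid [445.  12.]
 body [200. 222.] [ 464. -216.] [ 53. 121.] axis deg 105.9 union ext 121.3 mid [ 463. -204.]
 body [224. 293.] [ 498. -384.] [121.  53.] axis deg 64.6 union ext 122.0 mid [ 512. -349.]
 rail y -310 x [572. 650.] 22 floor z 21.1
 rail y -250 x [574.3 652.6] 74 floor z 21.1
 rail y -190 x [576.5 655.4] 82 floor z 21.1
 rail y -130 x [578.6 658.2] 99 floor z 21.1
 rail y -70 x [581.2 587.2] 34 floor z 22.8
 rail y -10 x [584.1 58
[... 725 characters left out ...]
ail y -190 x [576.5 655. ] 56 floor z 21.0
 rail y -130 x [578.  656.2] 39 floor z 21.7
 rail y -70 x [581.  587.4] 33 floor z 22.2
 rail y -10 x [583.8 592.3] 40 floor z 104.9
 rail y 50 x [586.3 665.1] 78 floor z 21.3
 rail y 110 x [588.7 667.9] 87 floor z 21.1
 high 100 [254  39   9  10  44] [536. 364. 105.] [537. 364.] [11. 12.] 78.4 zmax 110.0
 high 100 [286 252  45  50 906] [620. -12. 106.] [623. -16.] [100.  72.] 87.1 zmax 110.0
 high 120 [264  31  24  26 473] [559. 359. 142.] [559. 360.] [28. 29.] 50.7 zmax 148.0
 high 120 [330 140  18  34 516] [650. 214. 142.] [652. 211.] [49. 16.] 86.9 zmax 153.0
 high 120 [298 267  26  52 731] [621. -17. 140.] [618. -24.] [81. 38.] 78.5 zmax 153.0
```

View pics/kn.png

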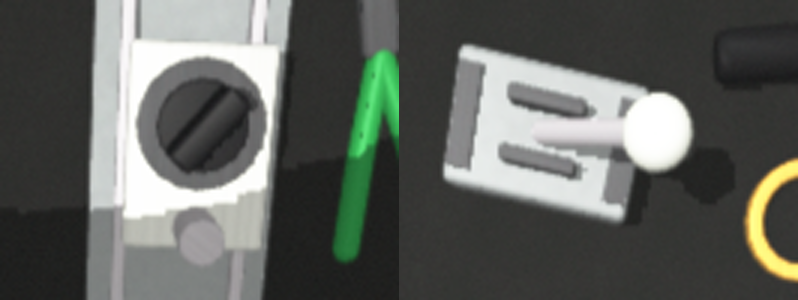

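The knob bar is at crop (210,130), with its heading near 50°. The housing is turned slightly clockwise, and the ball sits at its +x side, so the isolator is on. Next I'll get the exact bar angle, housing axis and head face.

```bash
python3 - <<'E'
from h import *
c=dict(np.load("pics/w1.npz"));W=cloud(c);z=W[...,2]
k=(np.hypot(W[...,0]-622,W[...,1]+6)<26)&(z>112)
print("knob z hist",np.histogram(z[k],bins=range(112,160,4)))
for t in (135,140,145):
    P=W[k&(z>t)]
    if len(P)>10: b=cv2.minAreaRect(P[:,:2].astype(np.float32));print(t,len(P),b,P.mean(0).round(1))
d=W[k&(z>135)][:,:2];e=np.linalg.svd(d-d.mean(0))[2][0];print("pca",np.degrees(np.arctan2(e[1],e[0])))
c=dict(np.load("pics/w2.npz"));W=cloud(c);z=W[...,2]
h=(z>36)&(z<43)&(abs(W[...,0]-500)<90)&(abs(W[...,1]-370)<70)
b=cv2.minAreaRect(W[h][:,:2].astype(np.float32));print("housing",h.sum(),b)
hd=(z>70)&(z<92)&(W[...,1]>140)&(abs(W[...,0]-632)<50)
b=cv2.minAreaRect(W[hd][:,:2].astype(np.float32));print("head",hd.sum(),b,np.percentile(W[hd][:,1],[1,5,50]),np.percentile(z[hd],[5,50,95]))
for x in(615,630,645):
    s=(abs(W[...,0]-x)<3)&(W[...,1]>100)&(W[...,1]<240);P=W[s];P=P[np.argsort(P[:,1])];print(x,[(round(p[1]),round(p[2])) for p in P if 165<p[1]<195][::2])
# triangulated heights check: ball and ring across w1/w2
c1=dict(np.load("pics/w0.npz"));c2=dict(np.load("pics/w1.npz"))
m=[]
for c in(c1,c2):
    Wc=cloud(c);q=masks(c)["brass"]&(np.hypot(Wc[...,0]-464,Wc[...,1]+217)<32)&(Wc[...,2]>60)
    v,u=np.nonzero(q);m.append(cv2.minEnclosingCircle(np.stack([u,v],1).astype(np.float32))[0])
print("ring triangulated",ray2(c1,m[0],c2,m[1]).round(1))
E
```

```text
knob z hist (array([191, 134, 242,  10,  11,   8,   8,  11,  30, 307,   5]), array([112, 116, 120, 124, 128, 132, 136, 140, 144, 148, 152, 156]))
135 365 ((623.449951171875, -5.571510314941406), (40.986572265625, 14.271209716796875), 48.4466552734375) [623.   -4.8 149.1]
140 353 ((623.510986328125, -5.599903106689453), (41.01097106933594, 14.227232933044434), 48.12974548339844) [623.2  -4.9 149.5]
145 338 ((623.4412231445312, -5.585081100463867), (40.97174072265625, 14.204813957214355), 48.67529296875) [623.3  -5.2 149.9]
pca -131.7969632767862
housing 1621 ((503.8371276855469, 372.3421325683594), (66.10940551757812, 99.8462905883789), 77.79894256591797)
head 1124 ((620.4552612304688, 204.96343994140625), (45.512027740478516, 66.6522216796875), 87.29692077636719) [182.87659356 186.02785936 207.41266426] [80.51150762 86.14749228 87.65641857]
615 [(166, 21), (166, 22), (184, 85), (186, 86), (186, 86), (188, 86), (189, 86), (190, 86), (191, 86), (193, 85), (193, 86), (194, 86)]
630 [(165, 20), (166, 21), (184, 86), (186, 85), (186, 87), (188, 86), (188, 86), (190, 86), (190, 87), (191, 85), (191, 86), (193, 86), (193, 88), (195, 87)]
645 [(166, 22), (182, 83), (183, 86), (184, 86), (185, 87), (186, 86), (186, 87), (188, 86), (188, 87), (188, 136), (188, 136), (189, 132), (189, 86), (190, 87), (190, 133), (191, 123), (191, 86), (191, 141), (191, 86), (191, 113), (192, 134), (193, 125), (193, 87), (193, 137), (193, 143), (193, 115), (194, 122), (194, 136), (194, 86), (195, 87)]
ring triangulated [ 463.1 -216.6   64.5]
```

```bash
cat >> h.py <<'E'
def st(msg=""):
    s=read_state();print(msg,"t",round(s["time"],1),"p",s["eef_pos"].round(1),"F",np.round(s["ft_force"],1),"T",np.round(s["torque"],2),"gap",round(float(s["finger_gap"]),1));return s
HC=np.array([504,372.]);HA=np.radians(-12.2);U=np.array([np.cos(HA),np.sin(HA)])
def lever(sgn): # sgn -1: throw off, +1: on
    A=HA+np.pi if abs(HA+np.pi)<0 else HA
    clamp()
    a=HC-sgn*U*105; b=HC+sgn*U*18
    movep([*a,230],R(A)); movel([*a,116]); hit=movel([*b,116],max_speed=100,guard=25); st(f"lever hit {hit}")
    movel([*b,230]); 
    c=camera("scene");W=cloud(c);q=masks(c)["grey"]&(W[...,2]>115)&(W[...,2]<155)&(np.hypot(W[...,0]-504,W[...,1]-372)<85)
    print("ball s",((W[q][:,:2].mean(0)-HC)@U).round(1) if q.any() else None)
KN=np.array([623.4,-5.6])
E
python3 - <<'E'
from h import *
for a in (HA,np.radians(48.3),np.radians(128.3)):
    print(inverse_kinematics([*KN,130],R(a)))
lever(-1)
E
```

```text
[ 0.023947    0.63843904 -0.16334398  1.6847086   0.1318076   0.82918612
 -1.98067742]
[ 0.1454074   0.65415111 -0.34554097  1.67756843  0.27587034  0.85816238
 -1.043674  ]
[ 0.29225333  0.69394519 -0.57387564  1.66910795  0.45356892  0.914765
  0.21049752]
lever hit False t 8.7 p [486.9 375.5 116. ] F [ 0.3 -0.3  0.7] T [-0.05 -0.02 -0.02] gap 0.2
ball s -47.4
```

```bash
cat >> h.py <<'E'
def turn(xy,a0,a1,zt=124.5):
    movep([*xy,210],R(a0)) if read_state()["finger_gap"]>60 else (open_gripper(),movep([*xy,210],R(a0)))
    print("guard",movel([*xy,zt],max_speed=100,guard=20)); clamp(); s=st("gripped"); T0=s["torque"][2]
    n=int(np.ceil(abs(a1-a0)/0.2))
    for i in range(1,n+1):
        a=a0+(a1-a0)*i/n; movel([*xy,zt],R(a),max_speed=100); s=read_state()
        print(round(np.degrees(a)),np.round(s["torque"][2]-T0,2),end="; ")
        if abs(s["torque"][2]-T0)>0.8: print("stop"); break
    st("turned"); open_gripper(); movel([*xy,210])
E
python3 - <<'E'
from h import *
turn(KN,np.radians(48.3),np.radians(128.3))
movep([560,-60,400],R(np.pi/2))
c=camera("wrist");W=cloud(c);z=W[...,2]
P=W[(np.hypot(W[...,0]-623,W[...,1]+5.5)<28)&(z>140)][:,:2].astype(np.float32);print(cv2.minAreaRect(P))
cv2.imwrite("pics/a.png",c["image"])
E
```

```text
guard False
gripped t 13.6 p [624.1  -6.  124.9] F [ 4.5 -3.4  2.1] T [-0.56 -0.81 -0.14] gap 12.8
60 0.42; 71 0.41; 83 0.26; 94 0.25; 105 0.17; 117 0.19; 128 0.17; turned t 16.1 p [623.5  -5.6 124.8] F [ 1.6 -1.3  8.7] T [-0.39 -0.27  0.03] gap 12.7
((623.569091796875, -4.616823196411133), (14.099449157714844, 41.686431884765625), 37.89977264404297)
```

```bash
cat >> h.py <<'E'
BA=np.pi/2-0.0405; BD=np.array([np.cos(BA),np.sin(BA)]); BN=np.array([BD[1],-BD[0]]) # along, across
def ctr(y): return np.array([623.9+0.0405*y,y])
E
python3 - <<'E'
from h import *
p=KN-50*BD+[0,.5];print(p)
movep([*p,220],R(BA)); print(movel([*p,113],max_speed=100,guard=20)); clamp(); st("post")
q=p-BD*226
print("guard",movel([*q,113],max_speed=80,guard=15)); s=st("back"); open_gripper(); movel([*s["eef_pos"][:2],230])
movep([560,-150,400],R(np.pi/2)); c=camera("wrist");np.savez("pics/w3.npz",**c);cv2.imwrite("pics/w3.png",c["image"])
W=cloud(c);z=W[...,2];b=((z>100)&(z<110)&(abs(W[...,0]-612)<50)&(W[...,1]<50)&(W[...,1]>-350));P=W[b][:,:2].astype(np.float32);print(cv2.minAreaRect(P),np.percentile(P[:,1],99))
E
```

```text
[621.37555354 -55.05899935]
False
post t 21.0 p [621.8 -55.1 113.3] F [ 2.6 -1.3  3.5] T [-0.06 -0.5  -0.05] gap 20.4
guard False
back t 24.0 p [ 612.5 -280.6  113.3] F [2.4 0.9 6.3] T [ 0.23 -0.67 -0.02] gap 20.6
((613.8153076171875, -241.2671356201172), (99.74004364013672, 71.97496795654297), 87.62164306640625) -191.58691
```

View pics/w3.png

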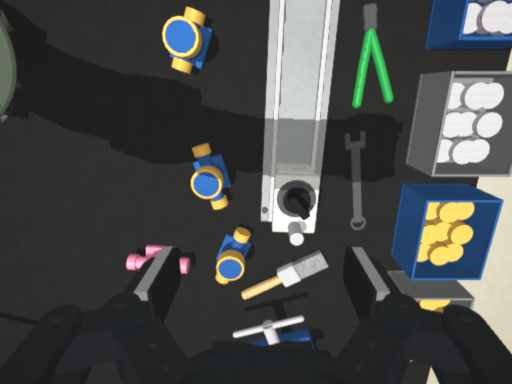

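The tailstock is drawn back, with its block at (295,205), and the channel is clear. Meters are at (185,40), (210,180) and (232,258). Pink (158,258) is the look-alike and I'm leaving it alone. Next I'll pick and place, measuring each meter again right before its grasp.

```bash
cat >> h.py <<'E'
def look(xy,zmin=15,zb=0,r=75,xymin=None):
    "measure the meter near xy: hover, return centre, axis heading in (0,pi), length, ring top z"
    movep([xy[0],xy[1]+100,400],R(np.pi/2)); c=camera("wrist"); return meas(c,xy,zb,r)
def meas(c,xy,zb=0,r=75):
    W=cloud(c);z=W[...,2]-zb;m=masks(c);d=np.hypot(W[...,0]-xy[0],W[...,1]-xy[1])<r
    k=(m["brass"]|m["blue"])&d&(z>15)&(z<85)
    ring=W[m["brass"]&d&(z>64)&(z<80)][:,:2].astype(np.float32)
    (cx,cy),rr=cv2.minEnclosingCircle(ring)
    b=cv2.minAreaRect(W[k][:,:2].astype(np.float32)); (w,h)=b[1]; a=np.radians(b[2]+(0 if w>h else 90))%np.pi
    print("rect",np.round(b[0],1),np.round(b[1],1),"deg",np.degrees(a).round(1),"ring",round(cx,1),round(cy,1),round(rr,1),"top",np.median(W[m["brass"]&d&(z>64)&(z<80)][:,2]).round(1))
    return np.array(b[0]),a,max(w,h)
def pick_place(xy,ytarget_fn,r=75):
    open_gripper(); p,a,L=look(xy,r=r); 
    if abs(L-round(L/30)*30)>5 or min(abs(L-90),abs(L-120))>5: raise SystemExit("odd length")
    q=ctr(ytarget_fn)
    movep([*p,140],R(a)); print("g",movel([*p,45],max_speed=80,guard=15)); clamp(); s=st("grip")
    if s["finger_gap"]<45: raise SystemExit("missed")
    movel([*p,210]); movep([*q,210],R(BA)); movel([*q,90],max_speed=150)
    print("g",movel([*q,66],max_speed=40,guard=12)); st("down"); open_gripper(); movel([*q,210])
    look(q,zb=20)
E
python3 - <<'E'
from h import *
pick_place((441,10),132)
E
```

```text
rect [440.4   9.5] [90.8 52.6] deg 70.4 ring 440.5 10.1 26.8 top 72.9
g False
grip t 30.7 p [440.8   9.4  45.4] F [ 1.  -1.2  6. ] T [-0.14 -0.06 -0.03] gap 52.4
g True
down t 34.4 p [628.8 131.7  65.4] F [-2.1 -1.4  8.3] T [-0.15  0.42 -0.02] gap 52.5
rect [628.6 130.8] [87.4 52.4] deg 89.8 ring 628.7 132.1 26.8 top 92.8
```

```bash
python3 - <<'E'
from h import *
pick_place((464,-217),21)
pick_place((498,-385),-105)
movep([560,0,400],R(np.pi/2)); c=camera("wrist");np.savez("pics/w4.npz",**c);cv2.imwrite("pics/w4.png",c["image"]);st()
E
```

```text
rect [ 463.6 -216. ] [ 52.5 120.2] deg 107.2 ring 463.2 -215.8 26.8 top 72.1
g False
grip t 41.4 p [ 463.5 -216.2   45.4] F [-3.7  1.4  8.6] T [ 0.11  0.55 -0.04] gap 52.3
g True
down t 45.3 p [624.2  20.9  65.5] F [-2.7 -0.9  9.9] T [-0.07  0.16  0.03] gap 52.7
rect [623.1  28.1] [ 50.7 134.9] deg 90.4 ring 623.6 21.0 26.8 top 92.8
rect [ 498.1 -385.4] [120.4  53.1] deg 67.6 ring 498.2 -384.9 27.1 top 72.7
g False
grip t 52.4 p [ 498.4 -385.5   45.7] F [-0.8  1.7  8.3] T [ 0.31  0.59 -0.06] gap 52.5
g True
down t 56.4 p [ 619.3 -105.    65.7] F [-0.3 -1.   8.5] T [-0.01  0.57 -0.01] gap 52.3
rect [619.6 -97.5] [133.7  50.7] deg 89.4 ring 619.3 -104.6 26.7 top 92.7
 t 59.2 p [559.9  -1.  399.3] F [-0.5  0.6  0.5] T [-0.03 -0.01 -0.  ] gap 85.5
```

View pics/w4.png

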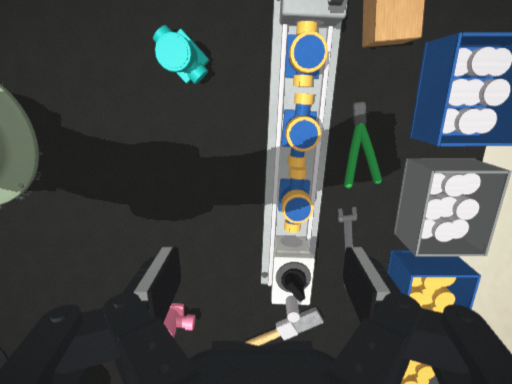

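All three meters stand in the channel, at (308,48), (302,132) and (296,205). Next I'll feel the tailstock up.

```bash
python3 - <<'E'
from h import *
p=np.array([612.2,-280.8])
movep([*p,220],R(BA)); print(movel([*p,113],max_speed=100,guard=20)); clamp(); st("post")
q=p+BD*62
print("guard",movel([*q,113],max_speed=20,guard=25)); s=st("closed"); wait(0.3); st()
open_gripper(); movel([*s["eef_pos"][:2],230])
movep([560,-50,400],R(np.pi/2)); c=camera("wrist");np.savez("pics/w5.npz",**c);cv2.imwrite("pics/w5.png",c["image"])
W=cloud(c);z=W[...,2];b=((z>100)&(z<110)&(abs(W[...,0]-614)<50)&(W[...,1]<50)&(W[...,1]>-350));P=W[b][:,:2].astype(np.float32);print(cv2.minAreaRect(P))
for y in (137,32,-88):
    d=np.hypot(W[...,0]-ctr(y)[0],W[...,1]-y)<38; m=masks(c)["brass"]&d&(z>84)&(z<100)
    (cx,cy),r=cv2.minEnclosingCircle(W[m][:,:2].astype(np.float32));print("ring",round(cx,1),round(cy,1),round(r,1))
k=(z>140)&(abs(W[...,0]-615)<30)&(W[...,1]<-150)
N,L,s_,ce=cv2.connectedComponentsWithStats(k.astype(np.uint8))
for i in range(1,N):
    if s_[i,4]>20:print(cv2.minAreaRect(W[L==i][:,:2].astype(np.float32)))
E
```

```text
False
post t 62.4 p [ 612.5 -280.8  113.3] F [ 1.2 -0.8  3.6] T [ 0.01 -0.3   0.01] gap 20.3
guard True
closed t 64.5 p [ 614.4 -236.7  113.3] F [ 0.7 -2.7  4.2] T [-0.23 -0.13  0.02] gap 20.7
 t 64.8 p [ 614.4 -236.7  113.3] F [ 0.1 -2.9  5. ] T [-0.18  0.13  0.05] gap 20.8
((615.6143798828125, -197.6714324951172), (100.70417022705078, 72.0478286743164), 87.6822509765625)
ring 625.8 136.1 26.7
ring 622.3 31.4 26.8
ring 619.2 -87.4 26.6
((615.6585693359375, -185.038330078125), (14.477729797363281, 40.55390930175781), 37.831932067871094)
((613.5888671875, -234.34317016601562), (20.114486694335938, 20.452810287475586), 58.20336151123047)
```

View pics/w5.png

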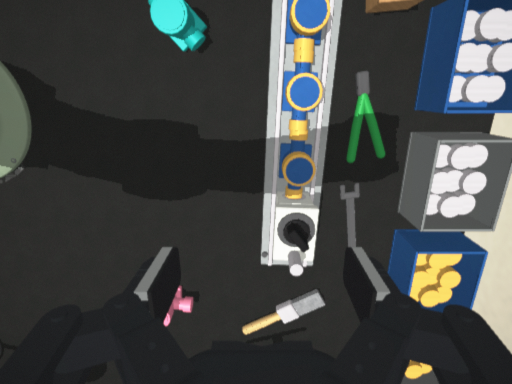

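The row is closed. Ring spacings are 104.7 and 118.8 mm (105 and 120 nominal), the tail gap is about 0 and the head gap is at most 2 mm. Next I'll lock the clamp.

```bash
python3 - <<'E'
from h import *
turn(np.array([615.7,-184.7]),np.radians(127.8),np.radians(47.5))
movep([560,-50,400],R(np.pi/2)); c=camera("wrist")
W=cloud(c);z=W[...,2]
for y in (137,32,-88):
    d=np.hypot(W[...,0]-ctr(y)[0],W[...,1]-y)<38; m=masks(c)["brass"]&d&(z>84)&(z<100)
    (cx,cy),r=cv2.minEnclosingCircle(W[m][:,:2].astype(np.float32));print("ring",round(cx,1),round(cy,1),round(r,1))
k=(z>140)&(abs(W[...,0]-615)<30)&(W[...,1]<-150)
N,L,s_,ce=cv2.connectedComponentsWithStats(k.astype(np.uint8))
for i in range(1,N):
    if s_[i,4]>20:print(cv2.minAreaRect(W[L==i][:,:2].astype(np.float32)))
b=((z>100)&(z<110)&(abs(W[...,0]-614)<50)&(W[...,1]<50)&(W[...,1]>-350));print(cv2.minAreaRect(W[b][:,:2].astype(np.float32)))
movep([560,180,400],R(np.pi/2)); c=camera("wrist");W=cloud(c);z=W[...,2];meas(c,(626,137),20)
s=(abs(W[...,0]-630)<6)&(z>80)&(z<89)&(W[...,1]>172);print("head face",np.percentile(W[s][:,1],[0,2,5]))
cv2.imwrite("pics/w6.png",np.hstack([cv2.resize(c["image"][60:320,200:460],(600,600))]))
E
```

```text
guard False
gripped t 70.0 p [ 615.1 -185.3  124.8] F [-6.9 -2.2  7.6] T [-0.28  1.28 -0.  ] gap 13.1
118 -0.11; 108 -0.09; 98 -0.06; 88 -0.08; 78 -0.02; 68 -0.03; 58 0.06; 48 -0.25; turned t 72.6 p [ 617.8 -185.9  124.9] F [15.9 -8.6 -3.7] T [-2.24 -3.38 -0.25] gap 12.5
ring 625.7 136.3 26.6
ring 622.2 31.7 26.6
ring 619.1 -87.2 26.5
((615.830322265625, -185.95828247070312), (41.57612991333008, 14.56291675567627), 47.507102966308594)
((613.232421875, -235.87437438964844), (20.492834091186523, 20.449378967285156), 88.13020324707031)
((615.5868530273438, -198.10433959960938), (100.68744659423828, 72.06285095214844), 87.6371078491211)
rect [628.7 120.2] [ 52.  115.1] deg 100.2 ring 625.8 137.4 26.8 top 93.0
head face [182.35204926 182.71363525 184.58953638]
```

View pics/w6.png

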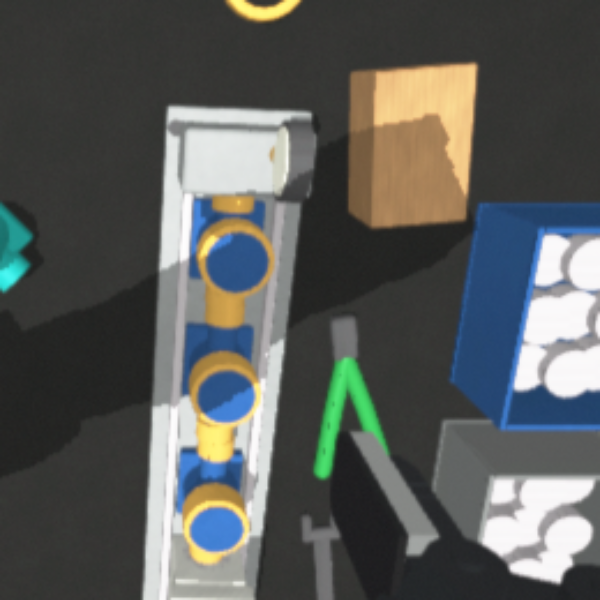

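The row touches the head and the clamp bar is back at 47.5°, so it is locked. Now I'll throw the isolator on.

```bash
python3 - <<'E'
from h import *
lever(+1)
movep([540,220,400],R(np.pi/2)); c=camera("wrist");W=cloud(c);z=W[...,2]
q=masks(c)["grey"]&(z>120)&(z<155)&(np.hypot(W[...,0]-504,W[...,1]-372)<85);print(((W[q][:,:2].mean(0)-HC)@U))
movep([560,-50,400],R(np.pi/2)); c=camera("wrist");W=cloud(c);z=W[...,2]
for y in (137,32,-88):
    d=np.hypot(W[...,0]-ctr(y)[0],W[...,1]-y)<38; m=masks(c)["brass"]&d&(z>84)&(z<100)
    (cx,cy),r=cv2.minEnclosingCircle(W[m][:,:2].astype(np.float32));print("ring",round(cx,1),round(cy,1))
if q.any() and (W is not None): wait(.5); st()
E
```

```text
lever hit False t 81.1 p [521.1 368.6 116. ] F [-0.1  0.4 -0.6] T [-0.01  0.02 -0.03] gap -0.1
ball s 62.5
56.26809881709054
ring 625.6 135.8
ring 622.2 31.7
ring 618.9 -87.4
 t 85.2 p [560.  -49.9 400. ] F [0.3 0.9 0.1] T [-0.01  0.03  0.01] gap 0.1
```

```bash
python3 -c "
from workcell import *
print(finish_job())"
```

```text
the job is handed in; nothing more can be done
None
```

I handed the job in at about 85 s: all three meters stand in a closed row against the head, the clamp is locked and the isolator is on. The hand-in returned no verdict.

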